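Last vial into the heating block, temperature probe into its well

TASK

Get the heating block on the hotplate ready for a run: set the last vial, the one with the black cap standing on the bench, upright and fully down into the one empty place of the round aluminium block, and swing the temperature probe on the support rod over the block's middle and gently press it down until it is fully home in the small centre well. Leave the block where it stands on the plate, its other five vials seated, and the bottles around where they are; the probe must stay down when you let go.

Things in the scene. Friction and masses are not known exactly. Their poses are not given: they have to be found in the camera images.
- hotplate: white hotplate stirrer, 222 mm deep (x) x 170 mm wide (y) x 103 mm high, fixed; origin at the centre of its underside on the bench, x to its back, y to its left, z up; two knobs on its front. Its square ceramic plate (150 x 150 mm) is centred 26 mm behind the origin. Well behind it the room's lattice of thin rods stands at x = 0.70 m, with level bars at z = 0.34 and 0.52 m.
- block: round aluminium heating block, 104 mm diameter, 40 mm high, about 0.7 kg, loose on the hotplate's plate; origin at the centre of its underside. Six vial places (26 mm diameter, 25 mm deep, chamfered mouths) lie in a hexagon 34 mm from its axis, 60 degrees apart; five hold white-capped vials that stand out 23 mm above the block; the three farthest from the empty place sit tight in it.
- probe_well (a point): mouth of the small centre well in the block's top: bore 8.4 mm, countersunk to 16.4 mm over the first 4 mm, 32 mm deep to its flat floor; the point lies on the block's axis level with its top face, z up
- empty_place (a point): mouth of the empty vial place: the point is its centre, level with the block's top face, 34 mm from the block's axis; z up
- last_vial: glass screw-cap vial with black cap and pink contents, 24 mm diameter, 48 mm high, about 18 g, standing on the bench to the left of the hotplate; origin at the centre of its underside, z up
- vial_1: vial with white cap, 24 x 48 mm, loose in the block's place next to the empty one, counter-clockwise from above; origin at the centre of its underside, z up
- vial_5: vial with white cap, 24 x 48 mm, loose in the block's place next to the empty one, clockwise from above; origin at the centre of its underside, z up
- probe_swing (a joint): angle of the probe's arm about the upright support rod at the back right corner of the hotplate: 0 when the probe hangs over the centre of the hotplate's plate, positive when swung out to the right of the hotplate (counter-clockwise from above); -0.6 to 1.9 rad. Turns freely with slight friction (about 1 N at the probe) and stays where it is left.
- probe_height (a joint): how far the probe's holder has been pushed down the rod: 0 at the top, at most 0.070 m; friction (4.5 N, less the 2.1 N weight: about 2.5 N to push down) holds it where it is left. Raised it clears the vials; about 0.067 m when the probe stands on the well's floor.
- probe: the probe's thin steel stem with its grey collet; origin at the tip, z up
- probe_tip (a point): rounded lower end of the probe's steel stem, 6 mm diameter, 66 mm of it below the holder's grey collet; upright; 120 mm from the rod's axis
- probe_head (a point): centre of the flat top of the probe's black grip with an orange ring, 22 mm diameter, standing 26 mm above the aluminium arm, 118.5 mm straight above the tip; push it sideways to swing the arm, press on top to lower the probe
- rod_axis (a point): point on the axis of the upright support rod (12 mm diameter, its top at z = 0.315 m), at 252 mm height; fixed to the hotplate, at its back right corner
- amber_small: small amber bottle with black cap, 48 mm diameter, 103 mm high, right of the hotplate; origin at the centre of its underside; a bystander

How it is judged:
At the end, for the whole second after the job is handed in: Black-capped vial in the empty place: within 4 mm of its centre, 22 mm deep or more, upright, at rest. Probe tip in the centre well, within 4 mm of its axis, 27 mm deep or more. The other vials still seated, within 4 mm of their floors; block flat and within 20 mm of its start (horizontal distance between last_vial and empty_place below 0.004 m and z of last_vial in the frame of empty_place below -0.022 m and angle between last_vial's own z axis and vertical below 0.12 rad and linear speed of each of last_vial, block below 0.02 m/s and horizontal distance between probe_tip and probe_well below 0.004 m and z of probe_tip in the frame of probe_well below -0.027 m and velocity of joint probe_height below 0.01 m/s and z of each of vial_1, vial_5 in the frame of block below 0.019 m and distance of block from where it was at the start of the episode below 0.02 m and angle between block's own z axis and vertical below 0.05 rad); the robot touches nothing.
It fails at once if the small amber bottle beside the hotplate is shifted by more than 30 mm (distance of amber_small from where it was at the start of the episode above 0.03 m).
It fails at once if the probe is rammed against the block or the vials with more than 40 N (contact force between probe and block above 40 N or contact force between probe and vial_1 above 40 N or contact force between probe and vial_5 above 40 N or contact force between probe and last_vial above 40 N).
It fails at once if a vial is lifted out of the block or knocked over on it (z of any of vial_1, vial_5 in the frame of block above 0.04 m).
It also fails if it takes over 67 s, if anything falls off the work surface, if the arm or the gripper's body presses on something with over 40 N, if the wrist force passes 120 N, or if a joint passes its speed limit or range.

ROBOT

A 6-joint arm with a two-finger parallel gripper is mounted at the origin on a cart in front of the work surface, level with it; the furniture and walls round the work are solid. World frame = base frame: x ahead of the robot, y to its left, z up, the work surface at z = 0. Lengths are in m, angles in rad, forces in N, time in s.
With the tool pointing down it reaches from about 0.35 to 0.85 m from the base axis. Payload 8.1 kg.
Tool frame: the origin (TCP) lies at the very end of the fingers, on their centre line; the grasp point (between the pads) lies 19 mm behind it; z points along the fingers, y is the line along which they close (so a half turn about z gives the same grasp; the last joint's range is limited). The gripper opens to 93 mm and grips with 3 to 60 N. Pads are 15 mm wide; open, the fingers measure 128 mm over their backs; the gripper's body (75 mm by 188 mm) begins 65 mm behind the grasp point.
Start: joints at [1.062, 0.13, 1.488, -0, 1.523, -0.085], TCP at [0.247, 0.547, 0.219] pointing down, gripper open.
Joint ranges: [-2.96, 2.96], [-0.89, 2.26], [0.02, 2.5], [-1.34, 4.48], [0, 2.73], [-2.66, 2.66]. Speed limits (rad/s): [2.39, 2.39, 2.79, 3.14, 3.14, 3.14].

INTERFACE

Orientations are given as a rotation vector (axis times angle).
In Python, from plant import robot gives the robot as it stands. The module is installed in compiled form; this text tells all that it offers.
- The arm moves only by the tool play_rows, never from a script. Its argument "increments" is text: rows parted by semicolons, each of 5 numbers parted by spaces: the shift along the tool's x, y, z in mm, then the turn about the tool's z in degrees, then the closure, from -1 (fully open) to 1 (shut). In form: dx dy dz yaw claw; .... A call has 1 to 20 rows; each row is the pose to reach, as a shift and turn from the pose commanded when the call began, along the tool's axes at that moment; what a row does not reach only later rows make up. A row lasts 1/10 s, in which the tool goes at most 50 mm and 8.59 degrees, less where a joint would pass 70% of its speed; a pose out of reach is approached as far as the arm can. A call with a gripper value outside its range is refused whole. The fingers move at their own pace and stop on an object; "force" is the grip in N (left out, the last holds). Time passes only in rows, so rows that repeat a pose let the fingers close. It gives the time, the measured TCP pose, the force, the opening and the grip force at its end, in the units of the state.
- robot.read_state(): the state, without advancing time (a new reading comes with each control period).
- robot.read_camera(name): name is "scene" or "top" or "wrist"; returns the picture (420x560x3 uint8, blue, green, red); there is no depth.
- robot.calibration(name): a dict with "vertical_fov" (degrees; the focal length in pixels is half the picture's height over the tangent of half this angle, whatever the lens; pixels are square), "cx", "cy" (the principal point, pixels), "rvec" (rotation vector, rad) and "tvec" (3), from world to camera coordinates, as OpenCV has them. Camera axes: x right, y down, z forward; pixel columns grow to the right and rows downward; lengths in m; the calibration is good to about 2 mm. A picture is of the moment at which its call begins: read the wrist's pose just before it. calibration takes no time and is no camera call; for the wrist camera it gives the pose at the moment of the call.
- robot.close_job(): hands the job in; it is judged then, once.
Trained networks look in the newest picture that a camera, given by its name, has taken for a name from the list of things; names that differ only in an ending like _2 or _b are one class to them, and where a whole thing is asked for, a point or a joint stands for the part that bears it (a point fixed in the world has none). Each returns a list of dicts, best first, with "conf" (0 to 1); they miss things now and then, are a little off and sometimes report something else, mostly with a low value. They report only what shows in the picture. A call takes as long as a camera call.
- robot.recognise(camera, query): "centre" ([x, y, z] in m, in world coordinates, good to about 4 mm: the middle of the surface that is visible of it).
- robot.regions_of(camera, query): "pixels" (420x560 bool, what is visible of it).
- robot.landmark_of(camera, query): "centre" ([x, y, z] in m, in world coordinates, good to about 4 mm: a listed point, or the origin of a listed thing).
The state is a dict: "t": time; "q": joint angles; "dq": joint speeds; "joint_torque": joint torques, N m; "tool_pos": TCP position; "orientation": TCP orientation; "force": force on the tool from outside, world axes, zero at the start; "wrist_torque": the same for the moment, N m; "opening": finger opening in m; "gripper_force": force on a finger pad.
Only numpy, scipy, OpenCV 4.12 (cv2) and the standard library are available. Lean on these libraries where they do the work, as an engineer would, in place of code of your own. Each camera call takes 0.05 s, during which the arm holds its last target. There are 200 camera calls.

## Working session

There is one attempt and no reset: what is moved stays moved. The work goes in short steps, Python scripts to look and compute and a tool call to move; the robot and the scene stay as the last step left them, time stands still between calls to the robot, and variables do not carry over. Pictures are saved under pics/ and viewed, at most 10 in all, crops included, and the job is handed in when it is done.

Besides the shell and the picture viewer there is one more tool, called after "Request:" in YAML: its name, and indented under it one key for each argument. play_rows: Moves the arm, as the interface text tells. Its arguments: {"type":"object","properties":{"increments":{"type":"string"},"force":{"type":"number"}},"required":["increments"]}

```bash
mkdir -p pics; cat > h.py <<'E'
import numpy as np, cv2
from plant import robot
def R(v): return cv2.Rodrigues(np.array(v,float))[0]
def proj(cam,P):
    c=robot.calibration(cam); f=210/np.tan(np.radians(c['vertical_fov']/2))
    p=R(c['rvec'])@np.array(P,float)+np.array(c['tvec']); return f*p[0]/p[2]+c['cx'],f*p[1]/p[2]+c['cy']
def ray(cam,u,v,z):
    c=robot.calibration(cam); f=210/np.tan(np.radians(c['vertical_fov']/2))
    Rm=R(c['rvec']); o=-Rm.T@np.array(c['tvec']).ravel(); d=Rm.T@np.array([(u-c['cx'])/f,(v-c['cy'])/f,1])
    return o+d*(z-o[2])/d[2]
def rel(P):
    s=robot.read_state(); return R(s['orientation']).T@(np.array(P)-s['tool_pos'])*1000
def snap(cam,n): im=robot.read_camera(cam); cv2.imwrite(f'pics/{n}.png',im); return im
E
python3 - <<'E'
from h import *
s=robot.read_state(); print(s['t'],s['tool_pos'],R(s['orientation']).round(3).tolist(),s['opening'])
a=snap('scene','a');b=snap('top','b')
for c in('scene','top'):
  k=robot.calibration(c); print(c,k['vertical_fov'],(-R(k['rvec']).T@np.ravel(k['tvec'])).round(3))
  for q in ('hotplate','block','probe_well','empty_place','last_vial','vial_1','vial_5','probe_tip','probe_head','rod_axis','amber_small'):
    print(q,[(np.round(d['centre'],4).tolist(),round(d['conf'],2)) for d in robot.landmark_of(c,q)[:2]])
E
```

```text
0.0 [0.24646989 0.54643681 0.21761384] [[-0.912, 0.411, -0.001], [0.411, 0.912, -0.002], [0.0, -0.002, -1.0]] 0.09298096510269226
scene 50.34152784471409 [-0.217 -0.389  0.858]
hotplate [([0.4704, 0.008, -0.002], 0.82)]
block [([0.4998, 0.001, 0.1064], 0.72)]
probe_well [([0.496, 0.0027, 0.1456], 0.71)]
empty_place [([0.5042, -0.0307, 0.1405], 0.95), ([0.5017, 0.0018, 0.1044], 0.65)]
last_vial [([0.5864, -0.0706, 0.2533], 0.72), ([0.5304, 0.2873, 0.0036], 0.69)]
vial_1 [([0.4743, -0.0213, 0.1221], 0.69), ([0.5296, -0.0053, 0.1201], 0.66)]
vial_5 [([0.4743, -0.0213, 0.1221], 0.69), ([0.5296, -0.0053, 0.1201], 0.66)]
probe_tip [([0.5103, -0.1504, 0.1733], 0.73)]
probe_head [([0.5084, -0.1575, 0.2925], 0.73)]
rod_axis [([0.5897, -0.0708, 0.2515], 0.98), ([0.5099, -0.1556, 0.1767], 0.68)]
amber_small [([0.5728, -0.3201, -0.0033], 0.82)]
top 51.92828782159243 [ 0.294 -0.016  1.185]
hotplate [([0.467, 0.006, -0.0011], 0.87), ([0.4949, 0.0005, 0.141], 0.6)]
block [([0.4982, -0.0017, 0.0997], 0.95)]
probe_well [([0.4929, 0.0006, 0.1404], 0.93)]
empty_place [([0.506, -0.0327, 0.1394], 0.95)]
last_vial [([0.5289, 0.2886, -0.001], 0.61)]
vial_1 [([0.4745, -0.0216, 0.1195], 0.62), ([0.5299, -0.0067, 0.1183], 0.49)]
vial_5 [([0.4745, -0.0216, 0.1195], 0.62), ([0.5299, -0.0067, 0.1183], 0.49)]
probe_tip [([0.5103, -0.1581, 0.1781], 0.6)]
probe_head [([0.5062, -0.1557, 0.2941], 0.57)]
rod_axis [([0.5886, -0.0742, 0.2516], 0.83)]
amber_small [([0.5749, -0.3241, -0.0002], 0.72), ([0.4717, -0.0227, 0.1194], 0.34)]
```

View pics/a.png

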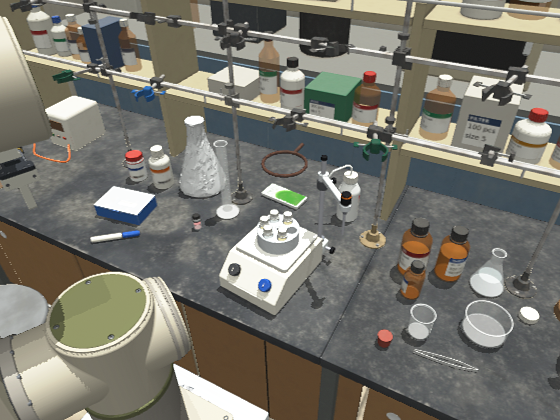

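View pics/b.png

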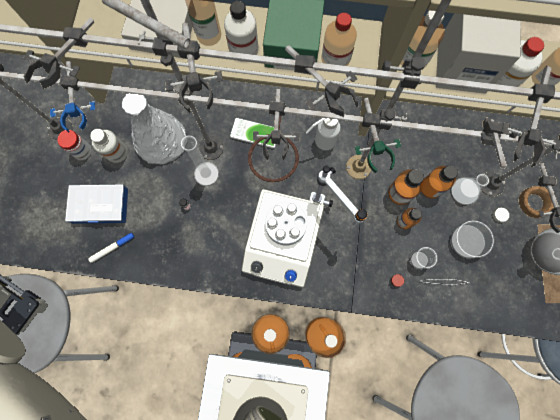

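The black-capped vial is at scene (197,222) and top (185,204). The probe is swung out to the right, with its head at top (361,214). The empty place is on the block's right side. The gripper would hit the swung-out arm while inserting the vial, so I'll first drag the probe arm past the block to about -0.6 rad.

```bash
cat >> h.py <<'E'
def row(x,y,z,ang=None):
    s=robot.read_state(); M=R(s['orientation']); a0=np.degrees(np.arctan2(M[1,1],M[0,1]))
    d=rel([x,y,z]); yaw=0 if ang is None else -(ang-a0)
    print(np.round(d,1), 'yaw',round(yaw,1), 'y-axis now',round(a0,1), 'q6',round(s['q'][5],2))
E
python3 - <<'E'
from h import *
row(0.507,-0.157,0.38,-44)
row(0.40,0.2,0.38,-44)
E
```

```text
[-526.7 -534.6 -161.4] yaw 109.7 y-axis now 65.7 q6 -0.09
[-282.4 -253.2 -161.4] yaw 109.7 y-axis now 65.7 q6 -0.09
```

Request:
play_rows:
  increments: "0 0 -50 0 -1; 0 0 -100 0 -1; 0 0 -160 0 -1; -282 -253 -160 110 -1; -282 -253 -160 110 -1; -282 -253 -160 110 -1; -282 -253 -160 110 -1; -282 -253 -160 110 -1; -282 -253 -160 110 -1; -282 -253 -160 110 -1; -282 -253 -160 110 -1; -527 -535 -160 110 -1; -527 -535 -160 110 -1; -527 -535 -160 110 -1; -527 -535 -160 110 -1; -527 -535 -160 110 -1; -527 -535 -160 110 -1; -527 -535 -160 110 -1; -527 -535 -160 110 -1; -527 -535 -160 110 -1"

```text
t: 3.2
tool_pos: [0.5071, -0.1605, 0.3776]
orientation: [-2.897, -1.214, 0.002]
force: [-0.7, 0.3, 0.5]
opening: 0.093
gripper_force: 0.0
```

```bash
python3 - <<'E'
from h import *
s=robot.read_state(); print(s['t'],s['tool_pos'],s['q'].round(2) if hasattr(s['q'],'round') else s['q'])
snap('wrist','w1')
for q in ('probe_head','rod_axis','probe_tip','probe_well','empty_place','block','vial_1'):
    print(q,[(np.round(d['centre'],4).tolist(),round(d['conf'],2), np.round(proj('wrist',d['centre']))) for d in robot.landmark_of('wrist',q)[:2]])
row(0.507,-0.157,0.27,-44)
E
```

```text
3.2 [ 0.50709215 -0.16053988  0.37755383] [-0.4  -0.06  1.4  -0.    1.81  0.37]
probe_head [([0.503, -0.1575, 0.2939], 0.57, array([281., 219.]))]
rod_axis [([0.5901, -0.0696, 0.2528], 0.85, array([283.,  43.]))]
probe_tip []
probe_well [([0.4977, 0.0003, 0.1489], 0.72, array([172.,  79.]))]
empty_place [([0.5094, -0.0285, 0.1422], 0.76, array([202.,  92.]))]
block [([0.4989, 0.0028, 0.1037], 0.56, array([183.,  80.]))]
vial_1 [([0.4721, -0.0204, 0.1202], 0.82, array([178., 112.])), ([0.532, -0.0102, 0.12], 0.66, array([208.,  66.]))]
[ -0.5   0.3 109.1] yaw -0.2 y-axis now -44.2 q6 0.38
```

View pics/w1.png

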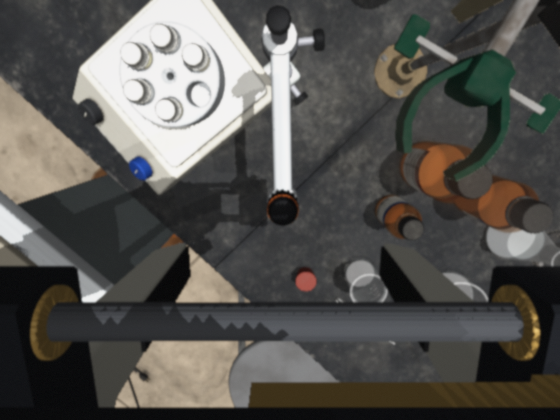

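The probe head is at (282,210), the well at (170,76) and the empty place at (200,93). A green clamp ring hangs on the right, around (490,80).

```bash
python3 - <<'E'
from h import *
print('head',ray('wrist',282,210,.2935),'well',ray('wrist',170,76,.143),'empty',ray('wrist',200,94,.143))
def tri(obs):
    A=np.zeros((3,3));b=np.zeros(3)
    for c,u,v in obs:
        p=ray(c,u,v,0);q=ray(c,u,v,.5);d=(q-p)/np.linalg.norm(q-p);P=np.eye(3)-np.outer(d,d);A+=P;b+=P@p
    x=np.linalg.solve(A,b);return x.round(3),[np.round(proj(o[0],x)) for o in obs]
print('green',tri([('wrist',490,78),('scene',375,148),('top',376,148)]))
print('headtri',tri([('wrist',282,210),('scene',346,198),('top',361,214)]))
print('well?',tri([('wrist',170,76),('top',285,223)]))
print('ring',tri([('scene',284,162),('top',273,160)]))
E
```

```text
head [ 0.50844499 -0.15246343  0.2935    ] well [0.49770683 0.00477476 0.143     ] empty [ 0.50688676 -0.0290696   0.143     ]
green (array([ 0.645, -0.169,  0.331]), [array([480.,  81.]), array([375., 148.]), array([377., 146.])])
headtri (array([ 0.507, -0.157,  0.28 ]), [array([285., 211.]), array([345., 198.]), array([361., 214.])])
well? (array([0.496, 0.006, 0.134]), [array([170.,  78.]), array([285., 223.])])
ring (array([0.616, 0.047, 0.248]), [array([283., 162.]), array([274., 160.])])
```

```bash
python3 - <<'E'
import cv2,numpy as np
a=cv2.imread('pics/a.png')[130:260,220:370];b=cv2.imread('pics/b.png')[90:260,230:400]
a=cv2.resize(a,(390,338),interpolation=2);b=cv2.resize(b,(390,390),interpolation=2)
a=cv2.copyMakeBorder(a,0,52,0,0,0);cv2.imwrite('pics/c.png',np.hstack([a,b]))
E
```

```text
(no output)
```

View pics/c.png

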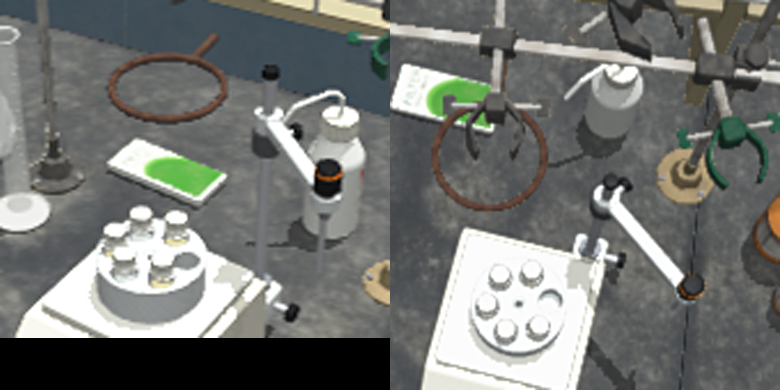

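```bash
python3 - <<'E'
from h import *
for z in (.24,.25,.26): print(z,ray('top',273.6,180.7,z).round(3),ray('top',273.6,158.4,z).round(3),'right edge',ray('top',298,160,z).round(3))
for z in (.3,.34,.42,.52):
    P=ray('top',276.5,152,z);print('clamp',z,P.round(3),np.round(proj('scene',P)))
for d in (-.3,-.4,-.5,-.6):
    a=np.radians(141)+d; print(d,(np.array([.589,-.072])+.12*np.array([np.cos(a),np.sin(a)])).round(3))
E
```

```text
0.24 [0.568 0.041 0.24 ] [0.621 0.049 0.24 ] right edge [ 0.625 -0.008  0.24 ]
0.25 [0.565 0.041 0.25 ] [0.618 0.048 0.25 ] right edge [ 0.621 -0.008  0.25 ]
0.26 [0.562 0.04  0.26 ] [0.614 0.047 0.26 ] right edge [ 0.618 -0.008  0.26 ]
clamp 0.3 [0.616 0.04  0.3  ] [286. 145.]
clamp 0.34 [0.601 0.038 0.34 ] [284. 133.]
clamp 0.42 [0.572 0.033 0.42 ] [279. 107.]
clamp 0.52 [0.536 0.026 0.52 ] [273.  68.]
-0.3 [0.522 0.028]
-0.4 [0.533 0.034]
-0.5 [0.543 0.039]
-0.6 [0.555 0.043]
```

The ring's near edge is at x≈0.565, z≈0.25, so swinging to the far side is risky. I'll push the probe outward to about 1.88 rad instead and insert the vial with the closing line at about -84°.

```bash
python3 - <<'E'
from h import *
row(0.432,-0.103,0.3776,-35)
row(0.432,-0.103,0.272,-35)
row(0.480,-0.138,0.272,-35)
row(0.480,-0.138,0.38,-35)
for z in(.3,.33,.36):print(ray('wrist',405,130,z).round(3),ray('top',374,171,z).round(3))
E
```

```text
[-14.1 -91.1   1.4] yaw -9.2 y-axis now -44.2 q6 0.38
[-14.1 -91.2 107. ] yaw -9.2 y-axis now -44.2 q6 0.38
[ -5.7 -32.3 107.1] yaw -9.2 y-axis now -44.2 q6 0.38
[ -5.7 -32.3  -0.9] yaw -9.2 y-axis now -44.2 q6 0.38
[ 0.605 -0.169  0.3  ] [ 0.601 -0.173  0.3  ]
[ 0.599 -0.161  0.33 ] [ 0.591 -0.168  0.33 ]
[ 0.593 -0.154  0.36 ] [ 0.58  -0.162  0.36 ]
```

Request:
play_rows:
  increments: "-14 -45 0 -9 -1; -14 -91 0 -9 -1; -14 -91 0 -9 -1; -14 -91 50 -9 -1; -14 -91 100 -9 -1; -14 -91 107 -9 -1; -14 -91 107 -9 -1; -13 -80 107 -9 -1; -12 -70 107 -9 -1; -11 -62 107 -9 -1; -9 -54 107 -9 -1; -8 -46 107 -9 -1; -7 -39 107 -9 -1; -6 -32 107 -9 -1; -6 -32 107 -9 -1; -6 -32 107 -9 -1; -7 -40 107 -9 -1; -7 -40 60 -9 -1; -7 -40 0 -9 -1; -7 -40 0 -9 -1"

```text
t: 5.6
tool_pos: [0.4743, -0.1345, 0.3853]
orientation: [2.784, 1.441, 0.009]
force: [0.4, -0.2, -0.5]
opening: 0.093
gripper_force: 0.0
```

```bash
python3 - <<'E'
from h import *
s=robot.read_state(); print(s['t'],s['tool_pos'])
for c in('wrist','top','scene'):
  snap(c,'d'+c)
  for q in ('probe_head','rod_axis','probe_tip'):
    print(c,q,[(np.round(d['centre'],4).tolist(),round(d['conf'],2),np.round(proj(c,d['centre']))) for d in robot.landmark_of(c,q)[:1]])
row(0.529,0.288,0.30,-60);row(0.40,0.05,0.38,20)
E
```

```text
5.6 [ 0.47430772 -0.1345392   0.38530694]
wrist probe_head [([0.539, -0.1777, 0.295], 0.71, array([393., 212.]))]
wrist rod_axis [([0.5909, -0.0715, 0.2522], 0.69, array([364.,  46.]))]
wrist probe_tip [([0.5424, -0.1835, 0.1741], 0.83, array([367., 185.]))]
top probe_head [([0.5318, 0.2889, 0.0], 0.26, array([187., 206.]))]
top rod_axis [([0.5889, -0.0732, 0.2499], 0.57, array([325., 177.]))]
top probe_tip []
scene probe_head [([0.5382, -0.1816, 0.2952], 0.96, array([362., 188.]))]
scene rod_axis []
scene probe_tip [([0.5418, -0.1771, 0.1754], 0.9, array([356., 228.]))]
[ 377.  -198.5   78.1] yaw 24.7 y-axis now -35.3 q6 0.23
[ 108.2 -166.5   -1.9] yaw -55.3 y-axis now -35.3 q6 0.23
```

View pics/dwrist.png

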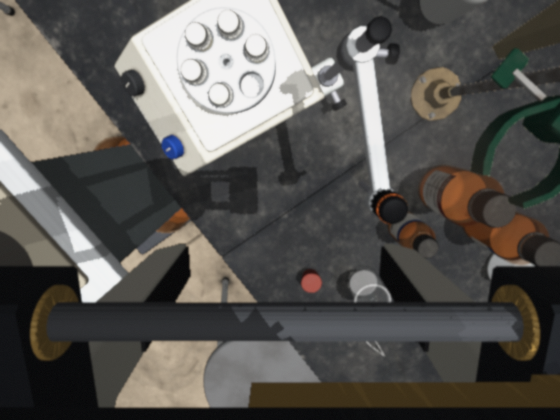

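```bash
python3 - <<'E'
from h import *
for n,c,u,v in(('vol','scene',228,212),('vol','top',206,174),('erl','scene',203,185),('erl','top',160,145)): print(n,ray(c,u,v,0).round(3),ray(c,u,v,.15).round(3))
print('neck',ray('top',189,145,.2).round(3),ray('scene',221,148,.2).round(3))
for c,n in(('top','b'),('scene','a')):
    for d in robot.regions_of(c,'last_vial')[:3]:
        p=np.argwhere(d['pixels']); m=p.mean(0)[::-1]; print(c,d['conf'],m,len(p),ray(c,*m,.024).round(4), p.min(0),p.max(0))
row(0.48,0.24,0.29,-95)
E
```

```text
vol [ 0.633  0.248 -0.   ] [0.485 0.136 0.15 ]
vol [0.632 0.251 0.   ] [0.589 0.217 0.15 ]
erl [0.714 0.398 0.   ] [0.551 0.26  0.15 ]
erl [0.701 0.399 0.   ] [0.649 0.347 0.15 ]
neck [0.642 0.259 0.2  ] [0.667 0.273 0.2  ]
top 0.57 [184.89534884 204.40697674] 86 [0.5303 0.2882 0.024 ] [200 180] [209 190]
[ 309.5 -211.    88.4] yaw 59.7 y-axis now -35.3 q6 0.23
```

```bash
python3 - <<'E'
from h import *
row(0.529,0.2885,0.385,-93)
row(0.45,0.10,0.385,-93)
row(0.529,0.2885,0.17,-93)
E
```

```text
[ 377.4 -199.1   -6.6] yaw 57.7 y-axis now -35.3 q6 0.23
[ 177.9 -154.7   -6.6] yaw 57.7 y-axis now -35.3 q6 0.23
[ 377.4 -199.   208.4] yaw 57.7 y-axis now -35.3 q6 0.23
```

Request:
play_rows:
  increments: "45 -39 0 8 -1; 90 -77 0 16 -1; 130 -116 0 24 -1; 178 -155 0 32 -1; 228 -166 0 40 -1; 278 -177 0 48 -1; 328 -188 0 58 -1; 377 -199 0 58 -1; 377 -199 0 58 -1; 377 -199 0 58 -1; 377 -199 50 58 -1; 377 -199 100 58 -1; 377 -199 150 58 -1; 377 -199 208 58 -1; 377 -199 208 58 -1; 377 -199 208 58 -1"

```text
t: 7.9
tool_pos: [0.5278, 0.2876, 0.1693]
orientation: [3.139, -0.09, -0.006]
force: [-0.6, 0.2, -0.6]
opening: 0.093
gripper_force: 0.0
```

```bash
python3 - <<'E'
from h import *
s=robot.read_state(); print(s['t'],s['tool_pos'])
snap('wrist','e')
for q in ('last_vial',):
    print(q,[(np.round(d['centre'],4).tolist(),round(d['conf'],2), np.round(proj('wrist',d['centre']))) for d in robot.landmark_of('wrist',q)[:2]])
    for d in robot.regions_of('wrist',q)[:2]:
        p=np.argwhere(d['pixels']); print(d['conf'],len(p),p.min(0),p.max(0))
row(0.529,0.288,0.028,-93); print(proj('wrist',[.529,.288,.048]))
E
```

```text
7.9 [0.52776673 0.28762988 0.16930493]
last_vial [([0.5332, 0.2882, -0.0014], 0.92, array([285., 188.]))]
0.71 731 [174 269] [206 296]
[ -2.7   1.5 146.7] yaw -0.3 y-axis now -93.3 q6 2.04
(np.float64(285.9903512628316), np.float64(205.1368812309254))
```

View pics/e.png

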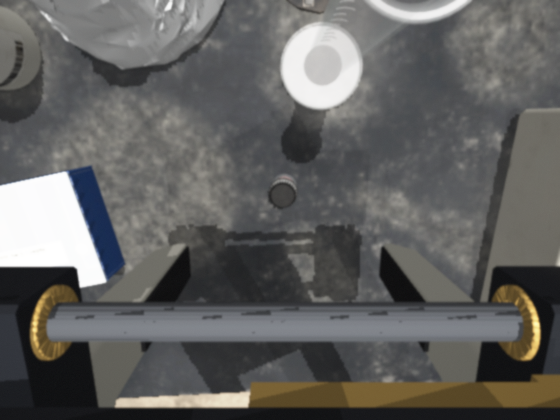

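```bash
python3 - <<'E'
from h import *
P=ray('wrist',282,193.5,.048);print(P, ray('wrist',283,178,.0).round(4))
P=(P+[.5325,.2882,0])/2 if 0 else P
row(P[0],P[1],0.028,-93)
s=robot.read_state();print(s['tool_pos'],R(s['orientation']).round(4).tolist())
E
```

```text
[0.5389616  0.29071043 0.048     ] [0.544  0.2899 0.    ]
[  7.1  -1.7 146.8] yaw -0.3 y-axis now -93.3 q6 2.04
[0.53100482 0.28904894 0.17475087] [[0.9983, -0.0574, 0.0053], [-0.0574, -0.9984, 0.0023], [0.0051, -0.0026, -1.0]]
```

```bash
python3 - <<'E'
from h import *
for i in range(5):
    s=robot.read_state();im=robot.read_camera('wrist');print(s['t'],s['tool_pos'].round(4),s['q'].round(4))
    g=robot.landmark_of('wrist','last_vial'); 
    print(ray('wrist',282,193.5,.048).round(4), g and g[0]['centre'])
E
```

```text
8.05 [0.531  0.289  0.1748] [0.4137 0.1602 1.5359 0.     1.4397 2.0419]
[0.5389 0.2906 0.048 ] [0.5331, 0.2901, -0.0013]
8.15 [0.5309 0.289  0.1744] [ 0.4137  0.1601  1.5366 -0.      1.4392  2.0418]
[0.5382 0.2902 0.048 ] []
8.25 [0.5302 0.2887 0.1732] [ 0.4138  0.1606  1.5383 -0.      1.4388  2.0418]
[0.5376 0.2898 0.048 ] [0.533, 0.2895, -0.0025]
8.35 [0.5295 0.2884 0.172 ] [ 0.4138  0.1614  1.5396 -0.      1.4386  2.0419]
[0.5372 0.2896 0.048 ] [0.5348, 0.2875, -0.0011]
8.45 [0.5291 0.2883 0.1712] [0.4138 0.162  1.5405 0.     1.4383 2.0419]
[0.537  0.2894 0.048 ] [0.5355, 0.2868, -0.0012]
```

Request:
play_rows:
  increments: "5 0 40 0 -1; 5 0 80 0 -1; 5 0 110 0 -1; 5 0 130 0 -1; 5 0 142 0 -1; 5 0 142 0 -1; 5 0 142 0 -1; 5 0 142 0 -1; 5 0 142 0 1; 5 0 142 0 1; 5 0 142 0 1; 5 0 142 0 1; 5 0 142 0 1; 5 0 142 0 1; 5 0 142 0 1; 5 0 142 0 1; 5 0 142 0 1; 5 0 142 0 1"
  force: 15

```text
t: 10.35
tool_pos: [0.5338, 0.2879, 0.0286]
orientation: [3.14, -0.09, -0.0]
force: [-1.3, -0.1, -0.8]
opening: 0.0222
gripper_force: 15.0
```

```bash
python3 - <<'E'
from h import *
row(0.534,0.288,0.25,-87);row(0.43,-.03,0.25,-87)
E
```

```text
[ 1.000e-01 -1.000e-01 -2.214e+02] yaw -6.3 y-axis now -93.3 q6 2.04
[ -85.5  323.3 -221.4] yaw -6.3 y-axis now -93.3 q6 2.04
```

Request:
play_rows:
  increments: "0 0 -20 0 1; 0 0 -60 0 1; 0 0 -110 0 1; 0 0 -160 0 1; 0 0 -205 -6 1; 0 0 -221 -6 1; -10 35 -221 -6 1; -20 75 -221 -6 1; -32 120 -221 -6 1; -44 165 -221 -6 1; -56 210 -221 -6 1; -67 255 -221 -6 1; -76 290 -221 -6 1; -82 310 -221 -6 1; -85 320 -221 -6 1; -85 323 -221 -6 1; -85 323 -221 -6 1; -85 323 -221 -6 1; -85 323 -221 -6 1; -85 323 -221 -6 1"

```text
t: 12.35
tool_pos: [0.4307, -0.029, 0.2495]
orientation: [-3.14, -0.076, 0.0]
force: [-0.2, -0.4, -0.5]
opening: 0.0223
gripper_force: 15.0
```

```bash
python3 - <<'E'
from h import *
s=robot.read_state(); print(s['t'],s['tool_pos'],s['opening'],s['dq'].round(3))
snap('wrist','f')
for q in ('last_vial','probe_well','empty_place','vial_1','block','probe_head','rod_axis'):
    print(q,[(np.round(d['centre'],4).tolist(),round(d['conf'],2), np.round(proj('wrist',d['centre']))) for d in robot.landmark_of('wrist',q)[:2]])
s=robot.read_state(); print(s['t'],s['tool_pos'],s['opening'],s['dq'].round(3))
E
```

```text
12.35 [ 0.43066872 -0.02904802  0.24953637] 0.022261309281176467 [-0.005 -0.002 -0.    -0.001 -0.    -0.003]
last_vial [([0.4309, -0.0273, 0.2173], 0.95, array([281., 239.]))]
probe_well [([0.4992, 0.0021, 0.1444], 0.7, array([245., 114.])), ([0.4328, -0.03, 0.2208], 0.33, array([285., 238.]))]
empty_place [([0.5053, -0.0278, 0.1428], 0.73, array([287., 107.])), ([0.5414, -0.1797, 0.1727], 0.54, array([535.,  58.]))]
vial_1 [([0.4702, -0.0215, 0.1231], 0.59, array([276., 153.])), ([0.5317, -0.0078, 0.1219], 0.58, array([262.,  70.]))]
block [([0.4971, 0.0054, 0.1047], 0.77, array([246., 117.]))]
probe_head []
rod_axis []
12.75 [ 0.4305242  -0.02969569  0.24964497] 0.022227721788824213 [-0.    -0.003  0.001  0.001  0.    -0.   ]
```

View pics/f.png

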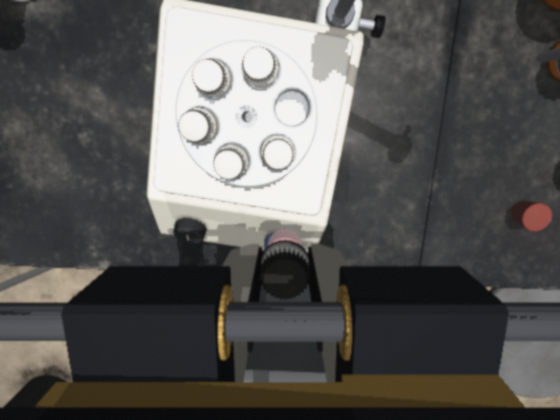

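The cap of the held vial is at about (285,268), the empty place at (292,107), and the well at (246,116). The caps are at (261,63), (211,77), (196,126), (230,161) and (278,152).

```bash
python3 - <<'E'
from h import *
from scipy.optimize import least_squares
im=cv2.imread('pics/f.png')
g=cv2.cvtColor(im,cv2.COLOR_BGR2GRAY)
print('vial top',ray('wrist',285,268,.2696).round(4),'bottom seen', ray('wrist',284,238,.222).round(4))
caps=np.array([(261,63),(211,77),(196,126),(230,161),(278,152)],float)
cp=np.array([ray('wrist',*c,.166)[:2] for c in caps])
h=ray('wrist',291.5,107,.143)[:2]; w=ray('wrist',246,116,.143)[:2]
pts=np.vstack([cp,h[None]]); 
# order around: empty angle a, vial1 a+60 ...
idx=[1,2,3,4,5,0]
f=lambda p:np.ravel([pts[i]-[p[0]+.034*np.cos(p[2]+np.pi/3*idx[i]),p[1]+.034*np.sin(p[2]+np.pi/3*idx[i])] for i in range(6)])
r=least_squares(f,[.497,.002,-1.25]);p=r.x
print(h.round(4),w.round(4),p.round(4),(f(p)*1000).round(1).reshape(6,2).tolist())
print('empty fit',p[0]+.034*np.cos(p[2]),p[1]+.034*np.sin(p[2]))
s=robot.read_state();print(s['tool_pos'])
E
```

```text
vial top [ 0.4359 -0.0299  0.2696] bottom seen [ 0.4331 -0.0296  0.222 ]
[ 0.5055 -0.0314] [0.4977 0.0011] [ 4.9840e-01 -4.0000e-04 -1.3278e+00] [[0.0, -0.3], [-1.8, -1.4], [-0.4, -0.7], [1.9, -0.0], [1.3, 0.5], [-1.0, 2.0]]
empty fit 0.5065488414434955 -0.03338573755794723
[ 0.4305242  -0.02969569  0.24964497]
```

```bash
python3 - <<'E'
from h import *
im=cv2.imread('pics/f.png'); k=4
big=cv2.resize(im,None,fx=k,fy=k,interpolation=cv2.INTER_CUBIC)
def circ(x,y,z,r,col):
    q=np.array([proj('wrist',[x+r*np.cos(t),y+r*np.sin(t),z]) for t in np.linspace(0,6.283,60)])
    cv2.polylines(big,[np.int32((q+.5)*k)],True,col,1)
T=.4305,-.0297,.2496
for dx,col in((0,(0,0,255)),(.004,(0,255,0))):
    circ(T[0]+dx,T[1],T[2]+.0205,.0112,col);circ(T[0]+dx,T[1],T[2]-.0275,.012,col)
X,Y=.4975,.0012;a=np.arctan2(-.0325,.009)
circ(X,Y,.143,.052,(255,0,0));circ(X,Y,.143,.0082,(255,0,0))
for i in range(6):
    x,y=X+.034*np.cos(a+i*np.pi/3),Y+.034*np.sin(a+i*np.pi/3); circ(x,y,.143 if i==0 else .166,.013 if i==0 else .0115,(255,0,255))
A=big[30*k:190*k,165*k:330*k];B=big[220*k:300*k,230*k:340*k]
A=cv2.resize(A,(450,436));B=cv2.resize(B,(345,251));B=cv2.copyMakeBorder(B,0,185,0,0,0)
cv2.imwrite('pics/g.png',np.hstack([A,B]))
E
```

```text
(no output)
```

View pics/g.png

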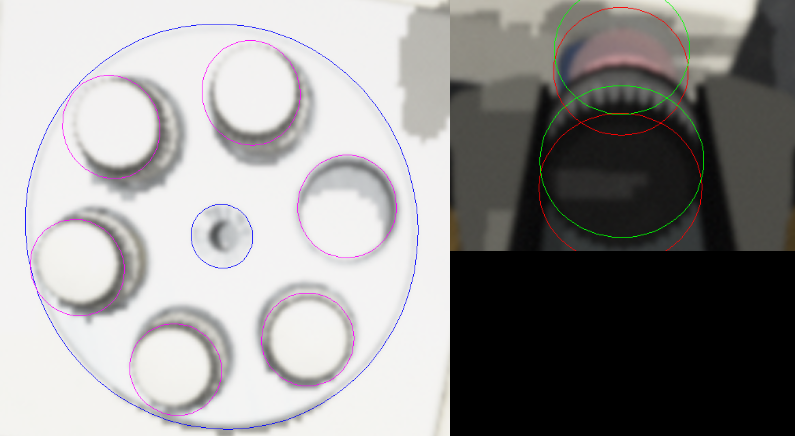

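```bash
python3 - <<'E'
from h import *
row(0.5056,-.0316,0.25,-87);row(0.5056,-.0316,0.174,-87)
E
```

```text
[74.9  5.5 -0.4] yaw -0.3 y-axis now -87.3 q6 1.34
[74.9  5.5 75.6] yaw -0.3 y-axis now -87.3 q6 1.34
```

Request:
play_rows:
  increments: "20 2 0 0 1; 45 4 0 0 1; 65 5 0 0 1; 75 5.5 0 0 1; 75 5.5 0 0 1; 75 5.5 0 0 1; 75 5.5 20 0 1; 75 5.5 40 0 1; 75 5.5 55 0 1; 75 5.5 65 0 1; 75 5.5 72 0 1; 75 5.5 75 0 1; 75 5.5 75 0 1; 75 5.5 75 0 1; 75 5.5 75 0 1; 75 5.5 75 0 1"

```text
t: 14.35
tool_pos: [0.506, -0.0317, 0.1752]
orientation: [3.141, 0.075, 0.001]
force: [0.2, -0.3, 0.2]
opening: 0.0222
gripper_force: 15.0
```

```bash
python3 - <<'E'
from h import *
s=robot.read_state(); print(s['t'],s['tool_pos'],s['force'])
ims=[]
for c,(u,v,w,h) in(('scene',(230,195,90,70)),('top',(250,190,90,70)),('wrist',(200,150,180,140))):
    im=robot.read_camera(c); cr=im[v:v+h,u:u+w]; ims.append(cv2.resize(cr,(390,303),interpolation=2))
    for q in ('last_vial','empty_place'): print(c,q,[(np.round(d['centre'],4).tolist(),round(d['conf'],2)) for d in robot.landmark_of(c,q)[:2]])
cv2.imwrite('pics/i.png',cv2.resize(np.hstack(ims[:2]+ims[2:3])[:, :],(795,206)) if 0 else np.vstack([np.hstack(ims[:2])[:290],cv2.copyMakeBorder(ims[2],0,0,195,195,0)[:290]]))
E
```

```text
14.35 [ 0.50603505 -0.03171637  0.17519164] [ 0.16437498 -0.30332687  0.17419062]
scene last_vial [([0.5034, -0.0334, 0.1474], 0.55)]
scene empty_place [([0.5045, -0.0322, 0.1394], 0.74)]
top last_vial []
top empty_place [([0.5055, -0.0319, 0.1405], 0.87), ([0.5009, -0.0005, 0.1003], 0.68)]
wrist last_vial [([0.5065, -0.0288, 0.146], 0.88)]
wrist empty_place [([0.5112, -0.0303, 0.1445], 0.8)]
```

View pics/i.png

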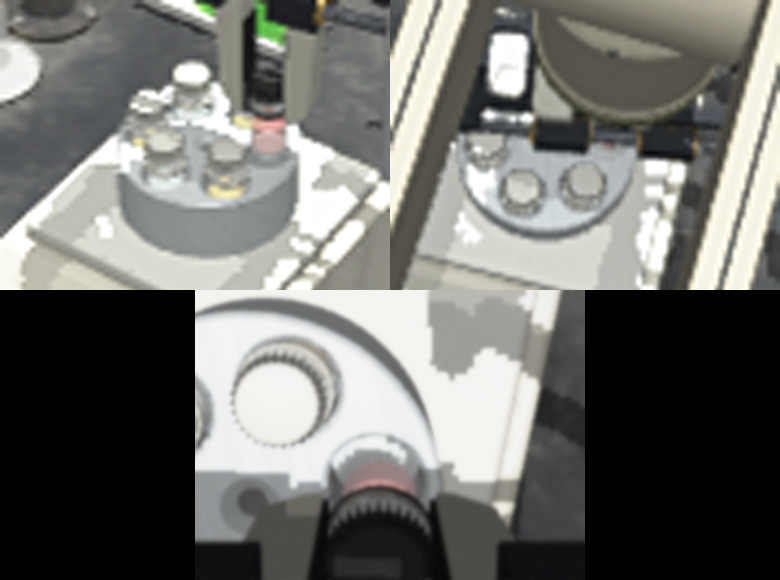

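```bash
python3 - <<'E'
from h import *
s=robot.read_state(); t=s['tool_pos'];print(t)
for X in(.5046,.5066,.5086): print('hole',X,[np.round(proj('wrist',[X+a,-.0316+b,.143]),1) for a,b in((.013,0),(0,.013),(0,-.013))])
for d in(-.002,0,.002): print('vial',d,[np.round(proj('wrist',[t[0]+d+a,t[1],t[2]-.028]),1) for a in(.012,.010)])
im=robot.read_camera('wrist').astype(int)
u=286
for v in range(205,250): print(v,im[v,u-1:u+2].mean(0).round().astype(int).tolist(),end=' ')
E
```

```text
[ 0.50568359 -0.03167127  0.17464554]
hole 0.5046 [array([284.9, 220. ]), array([261.1, 240.9]), array([306.6, 242.9])]
hole 0.5066 [array([285.1, 216.6]), array([261.2, 237.5]), array([306.8, 239.6])]
hole 0.5086 [array([285.3, 213.1]), array([261.3, 234.2]), array([307. , 236.3])]
vial -0.002 [array([284.9, 225.2]), array([284.7, 228.6])]
vial 0 [array([285.1, 221.7]), array([284.9, 225.2])]
vial 0.002 [array([285.3, 218.2]), array([285.1, 221.7])]
205 [242, 242, 240] 206 [243, 242, 240] 207 [243, 242, 241] 208 [243, 242, 241] 209 [243, 242, 241] 210 [243, 243, 241] 211 [243, 243, 241] 212 [243, 243, 241] 213 [243, 243, 241] 214 [242, 241, 240] 215 [235, 234, 232] 216 [221, 220, 217] 217 [220, 219, 216] 218 [232, 231, 229] 219 [238, 238, 236] 220 [241, 241, 239] 221 [242, 241, 239] 222 [236, 235, 233] 223 [211, 210, 207] 224 [171, 170, 168] 225 [149, 149, 148] 226 [145, 145, 143] 227 [142, 142, 141] 228 [137, 137, 141] 229 [133, 133, 146] 230 [129, 130, 150] 231 [129, 130, 152] 232 [127, 128, 151] 233 [128, 129, 152] 234 [128, 129, 152] 235 [129, 130, 153] 236 [131, 132, 157] 237 [139, 140, 173] 238 [146, 147, 188] 239 [131, 132, 174] 240 [91, 92, 122] 241 [57, 58, 70] 242 [60, 61, 63] 243 [73, 75, 75] 244 [80, 83, 83] 245 [87, 88, 88] 246 [95, 97, 97] 247 [99, 101, 100] 248 [96, 98, 98] 249 [89, 90, 90]
```

Request:
play_rows:
  increments: "1.5 0 0 0 1; 1.5 0 3 0 1; 1.5 0 6 0 1; 1.5 0 8 0 1; 1.5 0 10 0 1; 1.5 0 12 0 1; 1.5 0 12 0 1; 1.5 0 12 0 1"

```text
t: 15.65
tool_pos: [0.5072, -0.0316, 0.1626]
orientation: [-3.141, -0.075, 0.0]
force: [0.8, -0.5, -0.2]
opening: 0.0222
gripper_force: 15.0
```

Request:
play_rows:
  increments: "0 0 3 0 1; 0 0 6 0 1; 0 0 9 0 1; 0 0 11 0 1; 0 0 13 0 1; 0 0 14 0 1; 0 0 14 0 1; 0 0 14 0 1"

```text
t: 16.45
tool_pos: [0.5072, -0.0316, 0.1487]
orientation: [3.141, 0.075, 0.0]
force: [-0.2, -0.3, 0.2]
opening: 0.0222
gripper_force: 15.0
```

Request:
play_rows:
  increments: "0 0 0 0 0.3; 0 0 0 0 0.3; 0 0 0 0 0.3; 0 0 0 0 0.3; 0 0 -10 0 0.3; 0 0 -25 0 0.3; 0 0 -40 0 0.3; 0 0 -40 0 1; 0 0 -40 0 1; 0 0 -40 0 1; 0 0 -40 0 1; 0 0 -40 0 1; 0 0 -30 0 1; 0 0 -23 0 1; 0 0 -20 0 1; 0 0 -18 0 1; 0 0 -17 0 1; 0 0 -17 0 1; 0 0 -17 0 1"

```text
t: 18.35
tool_pos: [0.508, -0.0319, 0.1672]
orientation: [3.14, 0.074, 0.003]
force: [-2.1, 0.1, 10.1]
opening: 0.0002
gripper_force: 4.9
```

```bash
python3 - <<'E'
from h import *
row(0.507,-.032,0.36,-87);row(0.538,-.179,0.36,-114)
E
```

```text
[  -0.6    0.2 -192.8] yaw -0.3 y-axis now -87.3 q6 1.36
[  23.4  148.5 -192.7] yaw 26.7 y-axis now -87.3 q6 1.36
```

Request:
play_rows:
  increments: "0 0 -40 0 1; 0 0 -90 0 1; 0 0 -140 0 -0.3; 0 0 -185 0 -0.3; 0 0 -192 0 -0.3; 4 25 -192 8 -0.3; 8 60 -192 16 -0.3; 14 100 -192 24 -0.3; 20 130 -192 27 -0.3; 23 144 -192 27 -0.3; 23 148 -192 27 -0.3; 23 148 -192 27 -0.3; 23 148 -192 27 -0.3; 23 148 -192 27 -0.3"

```text
t: 19.75
tool_pos: [0.5373, -0.1771, 0.358]
orientation: [-3.072, 0.658, -0.001]
force: [0.4, 0.0, -0.5]
opening: 0.0604
gripper_force: 0.0
```

```bash
python3 - <<'E'
from h import *
s=robot.read_state(); print(s['t'],s['tool_pos'],s['opening'])
for c in('wrist','scene'):
  snap(c,'j'+c)
  for q in ('probe_head','rod_axis','probe_tip','last_vial','empty_place'):
    print(c,q,[(np.round(d['centre'],4).tolist(),round(d['conf'],2),np.round(proj(c,d['centre']))) for d in robot.landmark_of(c,q)[:1]])
for d in robot.regions_of('wrist','probe_head')[:1]:
    p=np.argwhere(d['pixels']); print(d['conf'],len(p),p.min(0),p.max(0))
row(0.539,-.179,0.274,-114)
E
```

```text
19.75 [ 0.53725605 -0.17713583  0.35795574] 0.060385850333918
wrist probe_head [([0.5391, -0.1795, 0.2952], 0.85, array([286., 221.]))]
wrist rod_axis [([0.5886, -0.0701, 0.2511], 0.59, array([129., 205.]))]
wrist probe_tip [([0.543, -0.1817, 0.1706], 0.59, array([285., 181.]))]
wrist last_vial [([0.5067, -0.0312, 0.1157], 0.69, array([182., 252.]))]
wrist empty_place [([0.5085, -0.0316, 0.1416], 0.8, array([176., 259.]))]
scene probe_head [([0.541, -0.1787, 0.291], 0.8, array([361., 188.]))]
scene rod_axis [([0.591, -0.0689, 0.2507], 0.72, array([322., 178.]))]
scene probe_tip [([0.5446, -0.1807, 0.1748], 0.81, array([357., 228.]))]
scene last_vial [([0.506, -0.0305, 0.1192], 0.54, array([291., 236.]))]
scene empty_place [([0.503, -0.0317, 0.1398], 0.68, array([291., 231.]))]
0.57 4741 [183 105] [230 302]
[ 1.9 -0.2 83.6] yaw -0.3 y-axis now -114.3 q6 1.58
```

Request:
play_rows:
  increments: "2 0.5 30 0 -0.3; 2 0.5 60 0 -0.3; 2 0.5 78 0 -0.3; 2 0.5 84 0 -0.3; 2 0.5 84 0 -0.3; 2 0.5 84 0 -0.3; 2 0.5 84 0 1; 2 0.5 84 0 1; 2 0.5 84 0 1; 2 0.5 84 0 1; 2 0.5 84 0 1; 2 0.5 84 0 1; 2 0.5 84 0 1; 2 0.5 84 0 1"
  force: 6

```text
t: 21.8
tool_pos: [0.5391, -0.1789, 0.2735]
orientation: [-3.07, 0.66, -0.0]
force: [2.0, 5.3, -0.8]
opening: 0.0219
gripper_force: 6.0
```

Request:
play_rows:
  increments: "-5 -0.1 0 2.5 1; -10.4 -0.5 0 5 1; -15.6 -1 0 7.5 1; -20.8 -1.8 0 10 1; -26 -2.9 0 12.5 1; -31 -4.1 0 15 1; -36 -5.5 0 17.5 1; -41 -7.2 0 20 1; -46 -9.1 0 22.5 1; -50.6 -11.2 0 25 1; -55.3 -13.5 0 27.5 1; -60 -16 0 30 1; -60 -16 0 30 1; -60 -16 0 30 1"

```text
t: 23.2
tool_pos: [0.492, -0.1392, 0.2737]
orientation: [-2.794, 1.43, -0.003]
force: [8.5, 6.7, -2.6]
opening: 0.022
gripper_force: 6.0
```

Request:
play_rows:
  increments: "0 0 0 0 -0.3; 0 0 0 0 -0.3; 0 0 0 0 -0.3; 0 0 0 0 -0.3; 0 0 -20 0 -0.3; 0 0 -35 0 -0.3; 0 0 -35 -20 -0.3; 0 0 -35 -45 -0.3; 0 0 -35 -89 -0.3; 0 0 -35 -89 -0.3; 0 0 -35 -89 -0.3; 0 0 -35 -89 -0.3; 0 0 -35 -89 -0.3; 0 0 -35 -89 -0.3; 0 0 -35 -89 -0.3; 0 0 -35 -89 -0.3; 0 0 -35 -89 -0.3; 0 0 -35 -89 -0.3; 0 0 -35 -89 -0.3; 0 0 -35 -89 -0.3"

```text
t: 25.2
tool_pos: [0.4908, -0.1405, 0.3089]
orientation: [2.999, 0.935, 0.0]
force: [0.0, -0.8, 0.2]
opening: 0.0601
gripper_force: 0.0
```

```bash
python3 - <<'E'
from h import *
s=robot.read_state(); print(s['t'],s['tool_pos'],s['opening'])
for c in('wrist','scene','top'):
  snap(c,'k'+c)
  for q in ('probe_head','rod_axis','probe_tip','probe_well'):
    print(c,q,[(np.round(d['centre'],4).tolist(),round(d['conf'],2),np.round(proj(c,d['centre']))) for d in robot.landmark_of(c,q)[:1]])
row(.494,-.139,.273,-55)
E
```

```text
25.2 [ 0.49075268 -0.14045525  0.30890833] 0.06012090160450294
wrist probe_head [([0.4922, -0.1409, 0.2921], 0.72, array([287., 248.]))]
wrist rod_axis [([0.5909, -0.069, 0.2515], 0.96, array([281.,  14.]))]
wrist probe_tip [([0.5014, 0.0, 0.1438], 0.64, array([158.,  92.]))]
wrist probe_well [([0.4981, 0.0031, 0.1427], 0.57, array([153.,  93.]))]
scene probe_head [([0.4924, -0.1398, 0.2947], 0.98, array([336., 194.]))]
scene rod_axis [([0.5906, -0.0694, 0.2504], 0.9, array([322., 179.]))]
scene probe_tip [([0.4956, -0.1395, 0.1738], 0.81, array([332., 236.]))]
scene probe_well [([0.4996, 0.0023, 0.1414], 0.75, array([278., 227.]))]
top probe_head []
top rod_axis [([0.5859, -0.0725, 0.2532], 0.77, array([325., 178.]))]
top probe_tip []
top probe_well [([0.4956, 0.0008, 0.141], 0.96, array([287., 222.]))]
[ 3.5  0.8 35.6] yaw -0.3 y-axis now -55.3 q6 0.59
```

Request:
play_rows:
  increments: "2 1 18 0 -0.3; 2 1 32 0 -0.3; 2 1 35 0 -0.3; 2 1 35 0 -0.3; 2 1 35 0 1; 2 1 35 0 1; 2 1 35 0 1; 2 1 35 0 1; 2 1 35 0 1; 2 1 35 0 1; 2 1 35 0 1; 2 1 35 0 1"

```text
t: 27.15
tool_pos: [0.493, -0.1401, 0.2737]
orientation: [2.998, 0.937, 0.0]
force: [1.1, -0.2, -0.4]
opening: 0.0221
gripper_force: 6.0
```

Request:
play_rows:
  increments: "0.3 -8 0 4 1; 1.2 -17 0 8 1; 2.6 -25 0 12 1; 4.6 -33 0 16 1; 7.2 -41 0 20 1; 10.4 -49 0 24 1; 14 -56 0 28 1; 18 -63.5 0 32 1; 23 -70.5 0 36 1; 28 -77 0 40 1; 34 -83.5 0 44 1; 40 -89 0 48 1; 46 -94.5 0 52 1; 53 -99.5 0 56 1; 60 -104 0 60 1; 67 -108 0 64 1; 75 -111 0 68 1; 80 -113.5 0 71 1; 82 -114 0 71 1; 82 -114 0 71 1"

```text
t: 29.15
tool_pos: [0.4946, 0.0012, 0.2733]
orientation: [-2.986, 0.975, 0.004]
force: [-5.6, 3.0, 1.7]
opening: 0.0222
gripper_force: 6.0
```

```bash
python3 - <<'E'
from h import *
s=robot.read_state(); print(s['t'],s['tool_pos'],s['opening'],s['force'])
for c in('wrist','scene','top'):
  snap(c,'l'+c)
  for q in ('probe_head','rod_axis','probe_tip','probe_well','block','last_vial'):
    print(c,q,[(np.round(d['centre'],4).tolist(),round(d['conf'],2),np.round(proj(c,d['centre']))) for d in robot.landmark_of(c,q)[:1]])
row(.4955,.003,.273,-128)
a=cv2.imread('pics/lscene.png')[170:260,240:340];b=cv2.imread('pics/lwrist.png')
a=cv2.resize(a,(400,360),interpolation=2);b=cv2.resize(b[60:330,130:430],(400,360));cv2.imwrite('pics/l.png',np.hstack([a,b]))
E
```

```text
29.15 [0.49461602 0.00117338 0.27333795] 0.02216001940390674 [-5.58795448  2.97079204  1.73637253]
wrist probe_head [([0.4915, -0.003, 0.2942], 0.64, array([296., 281.]))]
wrist rod_axis [([0.5902, -0.0693, 0.2489], 0.79, array([285.,   6.]))]
wrist probe_tip []
wrist probe_well [([0.4977, 0.0007, 0.1465], 0.67, array([282., 199.]))]
wrist block [([0.4966, 0.0042, 0.104], 0.77, array([280., 192.]))]
wrist last_vial [([0.508, -0.0304, 0.12], 0.81, array([304., 162.]))]
scene probe_head [([0.4944, 0.004, 0.2932], 0.61, array([275., 176.]))]
scene rod_axis [([0.589, -0.0711, 0.252], 0.86, array([323., 179.]))]
scene probe_tip [([0.4926, 0.0018, 0.175], 0.57, array([277., 218.]))]
scene probe_well [([0.4968, 0.0002, 0.142], 0.96, array([278., 228.]))]
scene block [([0.5023, 0.0017, 0.106], 0.68, array([279., 237.]))]
scene last_vial [([0.5064, -0.0332, 0.1181], 0.52, array([292., 237.]))]
top probe_head []
top rod_axis []
top probe_tip []
top probe_well [([0.495, 0.0022, 0.1402], 0.91, array([286., 222.]))]
top block [([0.5024, -0.0001, 0.0991], 0.58, array([287., 223.]))]
top last_vial [([0.5028, -0.0281, 0.1162], 0.43, array([298., 223.]))]
[-0.4 -2.1  0.4] yaw 1.8 y-axis now -126.2 q6 2.1
```

Request:
play_rows:
  increments: "0 -1.8 0 1 1; 0 -1.8 0 1 1; 0 -1.8 0 1 1; 0 -1.8 5 1 1; 0 -1.8 10 1 1; 0 -1.8 15 1 1; 0 -1.8 20 1 1; 0 -1.8 25 1 1; 0 -1.8 27 1 1; 0 -1.8 27 1 1"
  force: 15

```text
t: 31.2
tool_pos: [0.4955, 0.0024, 0.2461]
orientation: [-2.977, 1.001, 0.004]
force: [-4.3, 3.7, 1.6]
opening: 0.0216
gripper_force: 15.0
```

```bash
python3 - <<'E'
from h import *
s=robot.read_state(); print(s['t'],s['tool_pos'],s['opening'],s['force'])
for c in('wrist','scene'):
  im=snap(c,'m'+c)
  for q in ('probe_head','probe_tip','probe_well'):
    print(c,q,[(np.round(d['centre'],4).tolist(),round(d['conf'],2),np.round(proj(c,d['centre']))) for d in robot.landmark_of(c,q)[:1]])
a=cv2.imread('pics/mscene.png')[170:260,240:340];b=cv2.imread('pics/mwrist.png')
a=cv2.resize(a,(400,360),interpolation=2);b=cv2.resize(b[60:330,130:430],(400,360));cv2.imwrite('pics/m.png',np.hstack([a,b]))
E
```

```text
31.2 [0.49553519 0.00241903 0.24607133] 0.021618171019181197 [-4.27212864  3.67155452  1.61369574]
wrist probe_head [([0.4941, 0.0013, 0.2689], 0.6, array([288., 284.]))]
wrist probe_tip []
wrist probe_well [([0.4998, 0.0035, 0.1451], 0.59, array([279., 206.]))]
scene probe_head [([0.494, 0.0025, 0.2654], 0.86, array([276., 187.]))]
scene probe_tip [([0.495, 0.005, 0.146], 0.55, array([276., 226.]))]
scene probe_well [([0.4976, 0.0012, 0.1445], 0.88, array([278., 227.]))]
```

View pics/m.png

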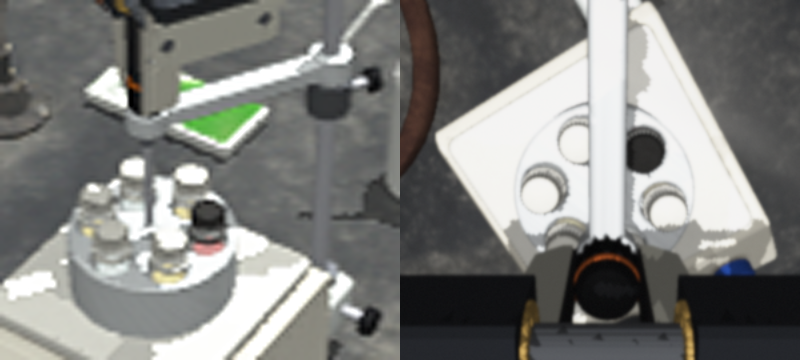

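The black vial is seated level with the others. The gripped probe has come down about 27 mm and sits over the block's centre. I'll continue in small steps.

Request:
play_rows:
  increments: "0 0 2 0 1; 0 0 4 0 1; 0 0 6 0 1; 0 0 8 0 1; 0 0 9 0 1; 0 0 9 0 1"

```text
t: 32.2
tool_pos: [0.4955, 0.0025, 0.2373]
orientation: [-2.977, 1.001, 0.004]
force: [-5.0, 2.9, 1.9]
opening: 0.0216
gripper_force: 15.0
```

Request:
play_rows:
  increments: "0 0 2 0 1; 0 0 4 0 1; 0 0 6 0 1; 0 0 8 0 1; 0 0 9 0 1; 0 0 9 0 1"

```text
t: 32.8
tool_pos: [0.4957, 0.0029, 0.2285]
orientation: [-2.977, 1.0, 0.003]
force: [-5.6, 4.4, 2.5]
opening: 0.0218
gripper_force: 15.0
```

Request:
play_rows:
  increments: "0 0 3 0 1; 0 0 6 0 1; 0 0 9 0 1; 0 0 12 0 1; 0 0 15 0 1; 0 0 18 0 1; 0 0 18 0 1; 0 0 18 0 1"

```text
t: 33.6
tool_pos: [0.4957, 0.0029, 0.2104]
orientation: [-2.977, 1.0, 0.004]
force: [-3.5, 4.4, 1.7]
opening: 0.0215
gripper_force: 15.0
```

Request:
play_rows:
  increments: "0 0 0 0 0; 0 0 0 0 0; 0 0 0 0 0; 0 0 0 0 0; 0 0 -20 0 0; 0 0 -40 0 0; 0 0 -40 0 1; 0 0 -40 0 1; 0 0 -40 0 1; 0 0 -40 0 1; 0 0 -40 0 1; 0 0 -30 0 1; 0 0 -24 0 1; 0 0 -21 0 1; 0 0 -19 0 1; 0 0 -17 0 1; 0 0 -16 0 1; 0 0 -16 0 1"

```text
t: 35.4
tool_pos: [0.4965, 0.0024, 0.2289]
orientation: [-2.976, 1.003, -0.002]
force: [-8.4, 3.5, 15.9]
opening: 0.0006
gripper_force: 7.7
```

Request:
play_rows:
  increments: "0 0 -30 0 1; 0 0 -80 0 1; 0 0 -130 0 1; -40 0 -140 0 1; -80 0 -140 0 1; -100 0 -140 0 1; -100 0 -140 0 1; -100 0 -140 0 1; -100 0 -140 0 1; -100 0 -140 0 1"

```text
t: 36.4
tool_pos: [0.4173, 0.0618, 0.3662]
orientation: [2.976, -1.005, -0.001]
force: [0.1, -0.9, -0.9]
opening: 0.0006
gripper_force: 0.0
```

```bash
python3 - <<'E'
from h import *
s=robot.read_state(); print(s['t'],s['tool_pos'],s['force'])
for c in('wrist','scene','top'):
  snap(c,'n'+c)
  for q in ('probe_head','probe_tip','probe_well','block','last_vial','empty_place','vial_1'):
    print(c,q,[(np.round(d['centre'],4).tolist(),round(d['conf'],2)) for d in robot.landmark_of(c,q)[:2]])
E
```

```text
36.4 [0.41732311 0.06183567 0.36618327] [ 0.14403999 -0.92517602 -0.94167055]
wrist probe_head [([0.4952, 0.0048, 0.232], 0.89)]
wrist probe_tip []
wrist probe_well [([0.4976, 0.0044, 0.1466], 0.93)]
wrist block [([0.4976, 0.0032, 0.1042], 0.79)]
wrist last_vial [([0.5088, -0.032, 0.1199], 0.96)]
wrist empty_place [([0.5074, -0.0304, 0.144], 0.68)]
wrist vial_1 [([0.4679, -0.0208, 0.1196], 0.77), ([0.5348, -0.0076, 0.1195], 0.69)]
scene probe_head [([0.4932, 0.0047, 0.2293], 0.9)]
scene probe_tip [([0.4989, 0.0024, 0.1101], 0.64), ([0.4968, 0.0033, 0.1125], 0.42)]
scene probe_well [([0.4981, -0.0015, 0.1451], 0.85)]
scene block [([0.4991, 0.0002, 0.1049], 0.85)]
scene last_vial [([0.5066, -0.0315, 0.1426], 0.57), ([0.5083, -0.0312, 0.1186], 0.46)]
scene empty_place [([0.5027, -0.0292, 0.141], 0.56)]
scene vial_1 [([0.5303, -0.0057, 0.1181], 0.53), ([0.4969, 0.0063, 0.111], 0.46)]
top probe_head [([0.4954, 0.0056, 0.228], 0.86)]
top probe_tip [([0.5868, -0.0721, 0.2514], 0.69)]
top probe_well [([0.4955, 0.0029, 0.1423], 0.78)]
top block [([0.4963, 0.0036, 0.0989], 0.91)]
top last_vial [([0.5031, -0.0311, 0.118], 0.46)]
top empty_place [([0.5024, -0.0318, 0.1401], 0.83), ([0.5307, -0.0086, 0.1203], 0.33)]
top vial_1 [([0.4747, -0.0232, 0.1188], 0.64), ([0.5327, -0.0051, 0.1184], 0.38)]
```

All the measurements agree: the vial bottom is at 0.118–0.120, the probe head top at about 0.229, the tip at about 0.111, and the block hasn't moved.

```bash
python3 -c "
from plant import robot
print(robot.close_job())"
```

```text
the job is handed in; nothing more can be done
None
```

I handed in the job at about 37 s. The black-capped vial is seated in the empty place and the probe is fully home in the centre well. My last camera check showed the block and the vials beside the empty place where they should be, but the hand-in call returned no verdict, so the judged result is not confirmed.

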